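Pull the blind spacer from its cup and hold it hole-up

TASK

Pull the square aluminium spacer bar straight up out of its steel cup, then turn it until the one blind hole in its side faces straight up, so that a grub screw can be dropped in. The bar then lies level in the gripper: finish while holding it still like that, at least 20 cm above the bench and touching nothing but the gripper. Leave the scraper, the chuck key, the bush and the wrench where they are.

Things in the scene. Friction and masses are not known exactly. Their poses are not given: they have to be found in the camera images.
- spacer_center (a point): Centre of the loose spacer bar: plain aluminium, 30 x 30 mm square, 130 mm long, 0.2 to 0.4 kg. It starts upright at any yaw in cup_a, top 65 mm above this point and 66 mm above the cup's rim. z runs along the bar, up at the start; x points out of the side face with the blind hole (the other three are plain). Any two opposite side faces may be gripped. At the finish x points straight up, z is level.
- spacer_hole (a point): Mouth of the spacer's blind hole, mid-width on its face: round, 16 mm across, 18 mm deep, 37 mm from the bar's centre towards its foot (28 mm from the foot end), hidden in the cup at the start. Same axes as spacer_center: x points out of the hole.
- cup_rim (a point): Centre of the mouth of the round steel cup, screwed to the bench, in which the spacer stands: 53 mm outside, 45 mm inside diameter, rim 74 mm and inner floor 10 mm above the bench, foot plate 90 mm square, 8 mm thick. The bar is clear once it has risen 64 mm. The bar fits loosely and can be twisted round or set back in the cup.
- cup_a: The same cup; origin at the centre of its underside on the bench.
- cup_b: Second cup, of the same make, screwed down elsewhere (left or right of the first); it holds the scraper. Origin at the centre of its underside.
- scraper_mid (a point): Scraper, to be left alone: round wooden handle 32 mm thick with a thin steel blade, 162 mm long, standing upright in the other cup. This point is 60 mm above its foot.
- chuck_key_mid (a point): T-shaped steel chuck key lying on the bench, to be left alone: shank about 110 mm long, cross bar 120 mm, 24 mm high. This point is at the middle of its shank.
- bush_mid (a point): Plain turned steel bush standing on the bench, to be left alone: 56 mm outside, 34 mm inside, 30 mm high. This point is at its centre.
- wrench_mid (a point): Steel wrench lying flat on the bench, to be left alone. This point is near its middle.
Not all that is in view belongs to the job. Of the things shaped like the part that bears spacer_center, the aluminium one is meant.

How it is judged:
On the way:
1. the spacer has been drawn up out of its cup, foot above the rim, in the gripper (height (world z) of spacer above 0.076 m and angle between spacer's own z axis and vertical below 0.9 rad and horizontal distance between spacer_center and cup_rim below 0.08 m and contact force between the fingers and spacer above 2 N), for 0.05 s.
At the end, for the whole second after the job is handed in: The spacer is held still in the gripper, its blind hole facing up within 15 degrees, its centre more than 18 cm above the bench, touching neither cup nor scraper; scraper, chuck key, bush and wrench are within 3 cm of where they stood (angle between spacer's own x axis and vertical below 0.26 rad and height (world z) of spacer_center above 0.18 m and contact force between the fingers and spacer above 2 N and contact force between spacer and cup_a below 0.1 N and contact force between spacer and cup_b below 0.1 N and contact force between spacer and scraper below 0.1 N and linear speed of spacer below 0.03 m/s and angular speed of spacer below 0.2 rad/s and distance of each of chuck_key_mid, bush_mid, wrench_mid, scraper_mid from where it was at the start of the episode below 0.03 m); the arm keeps its last pose, push and grip.
It fails at once if a bystander (scraper, chuck key, bush, wrench) was pushed more than 4 cm (distance of any of scraper_mid, chuck_key_mid, bush_mid, wrench_mid from where it was at the start of the episode above 0.04 m).
It also fails if it takes over 58 s, if anything falls off the work surface, if the arm or the gripper's body presses on something with over 40 N, if the wrist force passes 120 N, or if a joint passes its speed limit or range.

ROBOT

A 6-joint arm with a two-finger parallel gripper is mounted at the origin on the work surface. World frame = base frame: x ahead of the robot, y to its left, z up, the work surface at z = 0. Lengths are in m, angles in rad, forces in N, time in s.
With the tool pointing down it reaches from about 0.3 to 0.95 m from the base axis. Payload 3.1 kg.
Tool frame: the origin (TCP) lies on the centre line of the jaws, within the pads' length; the fingertips stand env.tip_extent ahead of it and the grasp point (between the pads) is the TCP (env.tip_extent is the distance from the TCP to the fingertips, in m); z points along the fingers, y is the direction in which the jaws open and shut (so a half turn about z gives the same grasp; the last joint's range is limited). The gripper opens to 85 mm and grips with 20 to 120 N. Pads are 22 mm wide; open, the fingers measure 114 mm over their backs; the gripper's body (76 mm by 85 mm) begins 54 mm behind the grasp point. The pads swing forward as they close: fully open they stand 13 mm farther back than shut.
Start: joints at [-1.402, 0.308, 1.634, -0, 1.2, -0.07], TCP at [0.148, -0.607, 0.25] pointing down, gripper open.
Joint ranges: [-3.06, 3.06], [-0.79, 1.96], [0.05, 2.63], [-1.19, 4.34], [0.05, 2.64], [-2.94, 2.94]. Speed limits (rad/s): [2.79, 2.79, 3.14, 3.14, 3.14, 3.14].

INTERFACE

Orientations are given as a unit quaternion [x, y, z, w].
In Python, from rig import env gives the robot as it stands. Calls block until the motion is done:
- env.move_pose(position, orientation): joint-space move of the TCP to a pose.
- env.line_to(position, rot=None, v=0.15): straight line of the TCP; rot=None keeps the orientation; v is the mean speed in m/s.
- env.movej(angles): joint-space move.
- env.command_gripper(opening, grasp_force=None): finger opening in m; grasp_force is the grip in N (None keeps the last); returns when the fingers have stopped.
- env.wait(seconds).
- env.inverse_kinematics(position, orientation): joint angles nearest the present ones, or None.
- env.camera(name): name is "scene" or "top" or "wrist"; returns the picture (384x512x3 uint8, blue, green, red); there is no depth.
- env.camera_info(name): a dict with "fx", "fy", "cx", "cy" (pixels), "origin" and "orientation" of the camera in the world; the wrist camera has in their place "hand_eye" (4x4, takes a point from camera to tool coordinates, whose origin is the TCP and whose axes are the flange's). Camera axes: x right, y down, z forward; pixel columns grow to the right and rows downward; lengths in m; the calibration is good to about 2 mm. A picture is of the moment at which its call begins: read the wrist's pose just before it. camera_info takes no time and is no camera call.
A pose or a line that the arm cannot do raises env.Unreachable and nothing moves.
- env.finish_job(): hands the job in, once; it reports no verdict.
Readings, each from a call of its own:
- env.current_time(): time.
- env.current_qpos(): joint angles.
- env.current_qvel(): joint speeds.
- env.current_effort(): joint torques, N m.
- env.current_tool_pos(): TCP position.
- env.current_tool_rot(): TCP orientation.
- env.current_ft_force(): force on the tool from outside, world axes, zero at the start.
- env.current_ft_torque(): the same for the moment, N m.
- env.current_grip_width(): finger opening in m.
Only numpy, scipy, OpenCV 4.12 (cv2) and the standard library are available. Lean on these libraries where they do the work, as an engineer would, in place of code of your own. Each camera call takes 0.05 s, during which the arm holds its last target.

## Working session

There is one attempt and no reset: what is moved stays moved. The work goes in short steps, each a Python script; the robot and the scene stay as the last script left them, time stands still between calls to the robot, and variables do not carry over. Pictures are saved under pics/ and viewed, and the job is handed in when it is done.

```bash
ls; mkdir -p pics; python3 - <<'E'
from rig import env
import cv2
for n in ("scene","top","wrist"):
    cv2.imwrite(f"pics/{n}0.png",cv2.resize(env.camera(n),None,fx=1.5,fy=1.5)); print(n,env.camera_info(n))
print(env.tip_extent,env.current_time())
E
```

```text
pics
scene {'fx': 389.77898419691473, 'fy': 389.77898419691473, 'cx': 256.95065986638497, 'cy': 195.65158035675358, 'origin': array([0.99402773, 0.19906292, 0.90314259]), 'orientation': array([ 0.54926801,  0.78651166, -0.23113248, -0.16211677])}
top {'fx': 404.8672360885968, 'fy': 404.8672360885968, 'cx': 257.36628198537034, 'cy': 196.30375810667445, 'origin': array([ 0.36510929, -0.0046089 ,  1.18155525]), 'orientation': array([-0.70542161,  0.70757664, -0.03138542,  0.02702965])}
wrist {'fx': 342.67372601771353, 'fy': 342.67372601771353, 'cx': 256.68184158216144, 'cy': 194.98944245003014, 'hand_eye': array([[ 5.39479363e-04, -9.56279844e-01, -2.92452677e-01,
         7.53714828e-02],
       [ 9.99999826e-01,  4.46641007e-04,  3.84217638e-04,
        -6.05103423e-04],
       [-2.36798225e-04, -2.92452833e-01,  9.56279919e-01,
        -1.24345886e-01],
       [ 0.00000000e+00,  0.00000000e+00,  0.00000000e+00,
         1.00000000e+00]])}
0.019 0.15
```

View pics/scene0.png

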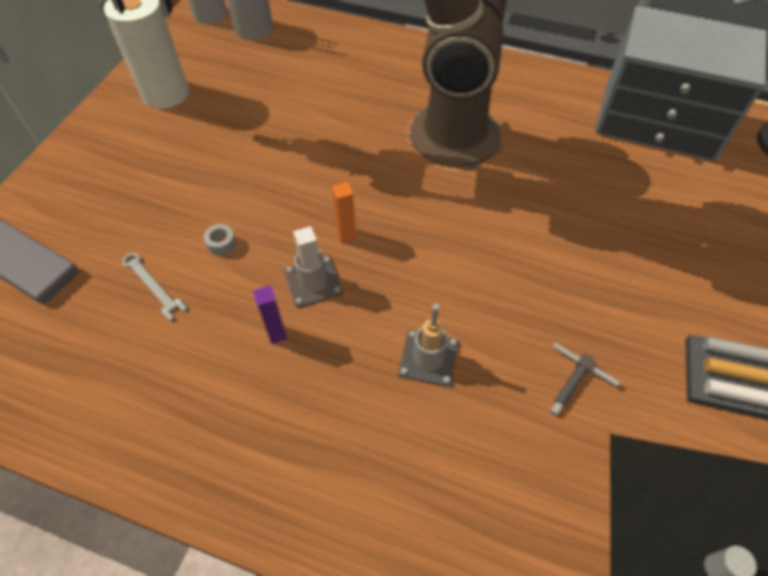

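View pics/top0.png

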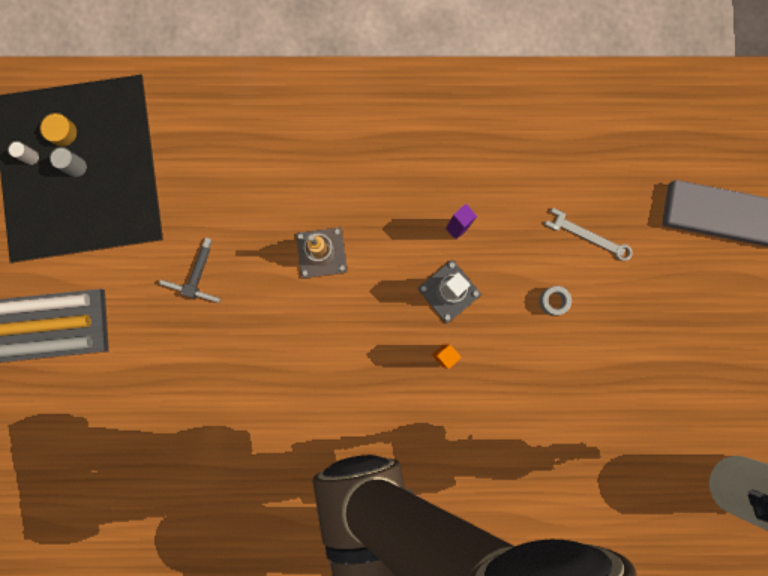

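```bash
python3 - <<'E'
from rig import env
import cv2, numpy as np
a=env.camera("scene")[130:240,160:330]; b=env.camera("top")[125:255,270:345]
cv2.imwrite("pics/cs.png",cv2.resize(a,None,fx=4.5,fy=4.5,interpolation=cv2.INTER_CUBIC))
b=env.camera("top")[130:250,260:400]
cv2.imwrite("pics/ct.png",cv2.resize(b,None,fx=5,fy=5,interpolation=cv2.INTER_CUBIC))
E
```

```text
(no output)
```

View pics/cs.png

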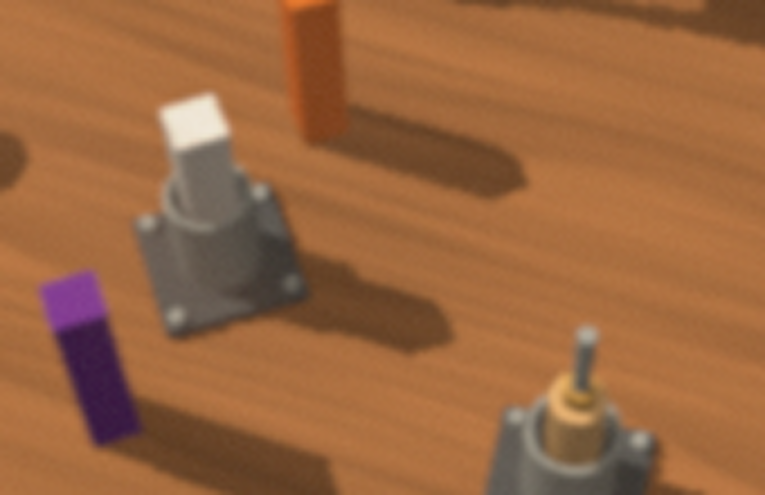

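View pics/ct.png

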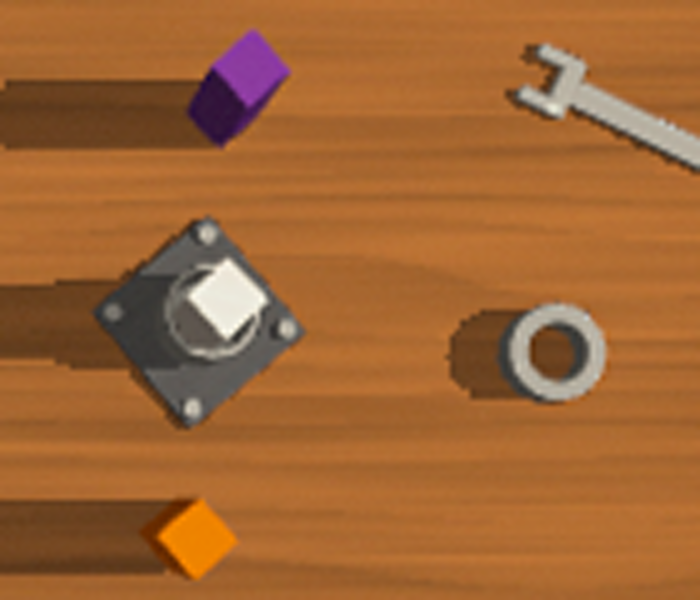

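```bash
cat > h.py <<'E'
from rig import env
import numpy as np, cv2
from scipy.spatial.transform import Rotation as R
def ray(n,px,z):
    c=env.camera_info(n); d=R.from_quat(c["orientation"]).apply([(px[0]-c["cx"])/c["fx"],(px[1]-c["cy"])/c["fy"],1]); o=np.array(c["origin"])
    return o+d*(z-o[2])/d[2]
E
python3 - <<'E'
from h import *
np.set_printoptions(precision=4,suppress=True)
T=[ray("top",(259.6+(x)/5,129.6+y/5),.14) for x,y in [(228,257),(268,297),(231,342),(188,302)]]
S=[ray("scene",(159.6+x/4.5,129.6+y/4.5),.14) for x,y in [(160,106),(214,94),(230,135),(176,152)]]
for P in (T,S):
    P=np.array(P); print(P.mean(0)); e=np.roll(P,-1,0)-P; print(np.linalg.norm(e,axis=1), np.degrees(np.arctan2(e[:,1],e[:,0]))%90)
for n,p in [("purple",(253,70)),("orange",(197,538))]: print(n,ray("top",(259.6+p[0]/5,129.6+p[1]/5),.13))
print("cupfoot",ray("top",(259.6+198/5,129.6+322/5),.008),ray("top",(259.6+213/5,129.6+310/5),.074))
E
```

```text
[ 0.4687 -0.1354  0.14  ]
[0.0292 0.0304 0.0303 0.0314] [44.3822 50.1229 46.5642 48.049 ]
[ 0.4698 -0.1353  0.14  ]
[0.0307 0.0309 0.0311 0.0342] [36.4235 40.5691 42.3998 39.8082]
purple [ 0.5912 -0.151   0.13  ]
orange [ 0.3458 -0.1186  0.13  ]
cupfoot [ 0.4687 -0.1338  0.008 ] [ 0.4695 -0.1349  0.074 ]
```

```bash
cat >> h.py <<'E'
def down(yaw): # tool z down, tool y at world heading yaw (deg)
    y=np.array([np.cos(np.radians(yaw)),np.sin(np.radians(yaw)),0]); z=np.array([0,0,-1.]); return R.from_matrix(np.c_[np.cross(y,z),y,z]).as_quat()
def wproj(P,p,q):
    c=env.camera_info("wrist"); P=R.from_quat(q).inv().apply(np.atleast_2d(P)-p); H=c["hand_eye"]; P=(P-H[:3,3])@H[:3,:3]
    return np.c_[P[:,0]/P[:,2]*c["fx"]+c["cx"],P[:,1]/P[:,2]*c["fy"]+c["cy"]]
def wray(px,z,p,q):
    c=env.camera_info("wrist");H=c["hand_eye"];r=R.from_quat(q)
    o=p+r.apply(H[:3,3]); d=r.apply(H[:3,:3]@np.array([(px[0]-c["cx"])/c["fx"],(px[1]-c["cy"])/c["fy"],1])); return o+d*(z-o[2])/d[2]
E
python3 - <<'E'
from h import *
for y in (45,135,225,315): print(y,env.inverse_kinematics([.469,-.135,.27],down(y)))
E
```

```text
45 [-3.69519748e-01  2.09007955e-02  1.92698616e+00 -4.44089210e-16
  1.19370570e+00 -1.15491791e+00]
135 [-3.69519748e-01  2.09007955e-02  1.92698616e+00 -4.44089210e-16
  1.19370570e+00 -2.72571424e+00]
225 [-3.69519748e-01  2.09007955e-02  1.92698616e+00 -4.44089210e-16
  1.19370570e+00  1.98667474e+00]
315 [-3.69519748e-01  2.09007955e-02  1.92698616e+00 -4.44089210e-16
  1.19370570e+00  4.15878416e-01]
```

```bash
python3 - <<'E'
from h import *
env.move_pose([.469,-.135,.29],down(315))
p,q=env.current_tool_pos(),env.current_tool_rot(); print(p,q)
im=env.camera("wrist"); cv2.imwrite("pics/w1.png",cv2.resize(im,None,fx=1.5,fy=1.5,interpolation=cv2.INTER_CUBIC))
print(wproj([[.469,-.135,.14]],p,q)*1.5)
E
```

```text
[ 0.46897232 -0.13578338  0.28997741] [ 9.24088980e-01  3.82177338e-01 -9.41231607e-05  1.76018146e-04]
[[384.00793751 276.95086465]]
```

View pics/w1.png

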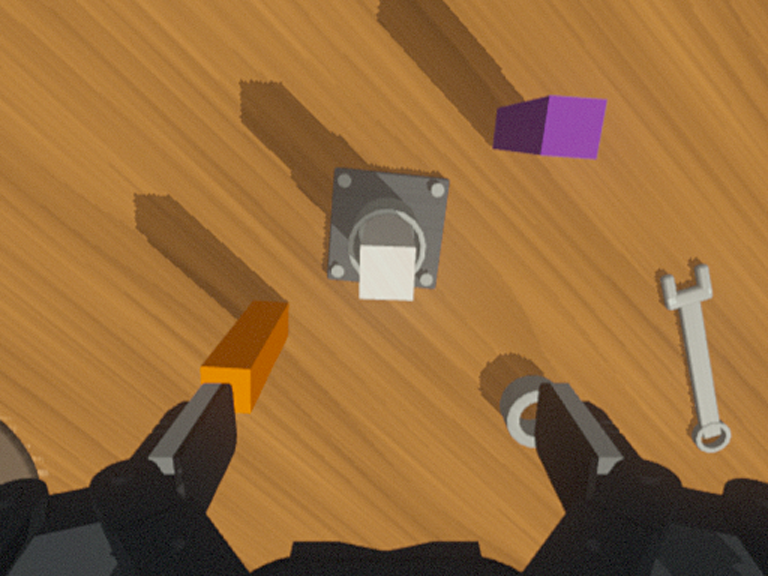

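```bash
python3 - <<'E'
from h import *
p,q=env.current_tool_pos(),env.current_tool_rot()
P=np.array([wray((x/1.5-.17,y/1.5-.17),.14,p,q) for x,y in [(360,245),(415,247),(413,300),(359,299)]])
e=np.roll(P,-1,0)-P; a=np.degrees(np.arctan2(e[:,1],e[:,0]))%90
print(P.mean(0),np.linalg.norm(e,axis=1),a)
c=(P.mean(0)+[.4692,-.1354,.14])/2
yaw=360-90+45-0.5
c[2]=.24; env.line_to(c,down(yaw))
c[2]=.107; env.line_to(c,v=.1)
print(env.current_ft_force(),env.current_time())
env.command_gripper(0.0,60); print(env.current_grip_width(),env.current_ft_force(),env.current_ft_torque())
cv2.imwrite("pics/s2.png",cv2.resize(env.camera("scene"),None,fx=1.5,fy=1.5))
E
```

```text
[ 0.47158911 -0.13434742  0.14      ] [0.02988306 0.03025057 0.03026271 0.03077483] [42.82740669 43.80186781 43.82770203 43.0869951 ]
[-0.00959399 -0.17517147 -0.86999475] 4.375
0.029463614070060797 [ 0.68752026 -1.16593358  2.29285004] [-0.01700916 -0.01677499  0.04627734]
```

View pics/s2.png

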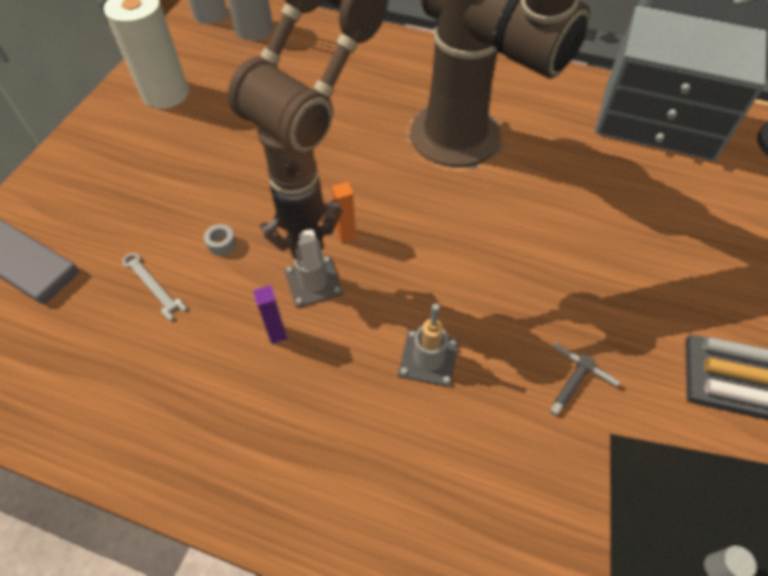

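Grip width is 29.5 mm on the aluminium bar. Next I lift it straight up and look.

```bash
python3 - <<'E'
from h import *
env.command_gripper(0.0,90)
p=np.array(env.current_tool_pos()); env.line_to(p+[0,0,.09],v=.08); env.wait(.2); print(env.current_ft_force())
env.line_to(p+[0,0,.2],v=.12); print(env.current_grip_width(),env.current_ft_force(),env.current_time(),env.current_qpos())
im=env.camera("scene"); cv2.imwrite("pics/s3.png",cv2.resize(im[60:240,110:350],None,fx=3.2,fy=3.2,interpolation=cv2.INTER_CUBIC))
im=env.camera("wrist"); cv2.imwrite("pics/w3.png",im)
E
```

```text
[-0.17874076 -0.34467868 -2.26974843]
0.029320461317212037 [-0.2615308   0.54330684 -2.27766134] 7.7417 [-3.68258950e-01 -8.21881577e-03  1.88110666e+00  4.04064558e-05
  1.27068065e+00  4.25841597e-01]
```

View pics/s3.png

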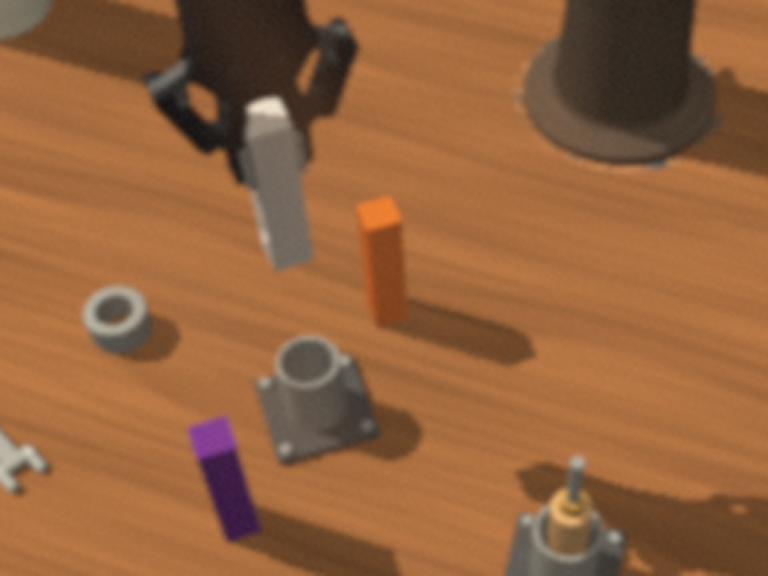

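View pics/w3.png

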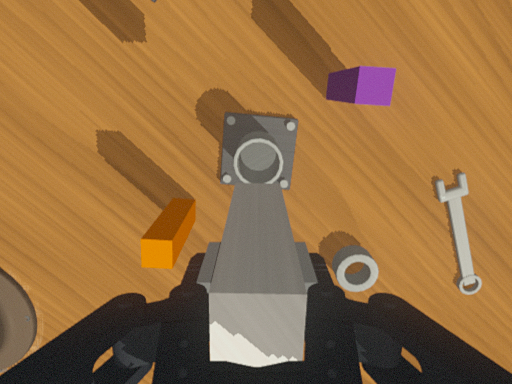

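```bash
cat >> h.py <<'E'
def level(h,roll): # tool z horizontal heading h(deg); roll: angle of tool y about tool z from horizontal
    a=np.radians(h); z=np.array([np.cos(a),np.sin(a),0]); y0=np.array([-np.sin(a),np.cos(a),0]);x0=np.cross(y0,z)
    return (R.from_matrix(np.c_[x0,y0,z])*R.from_euler("z",roll,degrees=True)).as_quat()
E
python3 - <<'E'
from h import *
cv2.imwrite("pics/w3c.png",cv2.resize(cv2.imread("pics/w3.png")[170:384,180:340],None,fx=3.5,fy=2.8))
for r in (.5,.55,.6):
  for z in (.35,.42):
    for roll in (0,90,180,270):
      a=np.radians(-21.1); print(r,z,roll,env.inverse_kinematics([r*np.cos(a),r*np.sin(a),z],level(-21.1,roll)))
E
```

```text
0.5 0.35 0 None
0.5 0.35 90 None
0.5 0.35 180 None
0.5 0.35 270 None
0.5 0.42 0 None
0.5 0.42 90 None
0.5 0.42 180 None
0.5 0.42 270 None
0.55 0.35 0 [-0.54196137 -0.07459077  2.57899432  2.92666228  0.94469976  1.69802744]
0.55 0.35 90 None
0.55 0.35 180 [-0.54196137 -0.07459077  2.57899432  2.92666228  0.94469976 -1.44356521]
0.55 0.35 270 [-0.54196137 -0.07459077  2.57899432  2.92666228  0.94469976  0.12723111]
0.55 0.42 0 [-0.54196137 -0.30132649  2.5394459   2.86532485  0.68619615  1.78672359]
0.55 0.42 90 [-0.54196137 -0.30132649  2.5394459   2.86532485  0.68619615 -2.92566539]
0.55 0.42 180 [-0.54196137 -0.30132649  2.5394459   2.86532485  0.68619615 -1.35486906]
0.55 0.42 270 [-0.54196137 -0.30132649  2.5394459   2.86532485  0.68619615  0.21592727]
0.6 0.35 0 [-0.51295173  0.03404554  2.47410557  2.96274715  0.94500705  1.67629106]
0.6 0.35 90 None
0.6 0.35 180 [-0.51295173  0.03404554  2.47410557  2.96274715  0.94500705 -1.46530159]
0.6 0.35 270 [-0.51295173  0.03404554  2.47410557  2.96274715  0.94500705  0.10549474]
0.6 0.42 0 [-0.51295173 -0.16225895  2.44046143  2.92103128  0.71954093  1.7378541 ]
0.6 0.42 90 None
0.6 0.42 180 [-0.51295173 -0.16225895  2.44046143  2.92103128  0.71954093 -1.40373856]
0.6 0.42 270 [-0.51295173 -0.16225895  2.44046143  2.92103128  0.71954093  0.16705777]
```

View pics/w3c.png

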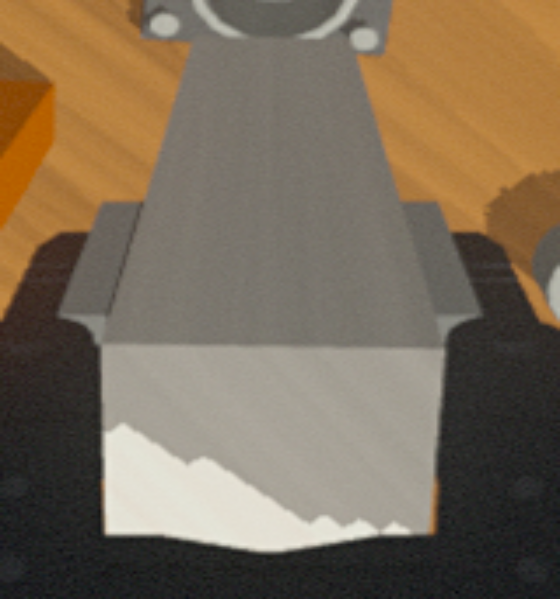

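```bash
python3 - <<'E'
from h import *
q=env.current_qpos().copy(); q[5]=2.75; env.movej(q)
im=env.camera("scene"); cv2.imwrite("pics/s4.png",cv2.resize(im[70:160,150:270],None,fx=6,fy=6,interpolation=cv2.INTER_CUBIC)); print(env.current_time())
old=cv2.imread("pics/s3.png")
cv2.imwrite("pics/s3c.png",cv2.resize(old[80:290,200:350],None,fx=2.8,fy=2.8))
a0=[-.37,.0,1.2,0,.37,.43]
for r in (.6,.65,.7,.75,.8):
  for z in (.35,.45,.55):
    a=np.radians(-21.1)
    for roll in (0,90,180,270):
      s=env.inverse_kinematics([r*np.cos(a),r*np.sin(a),z],level(-21.1,roll))
      if s is not None and abs(s[3])<1.5: print(r,z,roll,np.round(s,2))
E
```

```text
9.8917
```

View pics/s4.png

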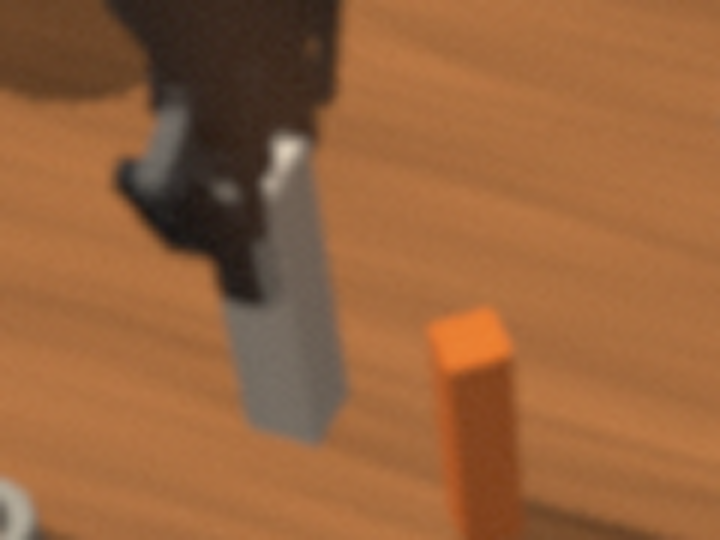

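View pics/s3c.png

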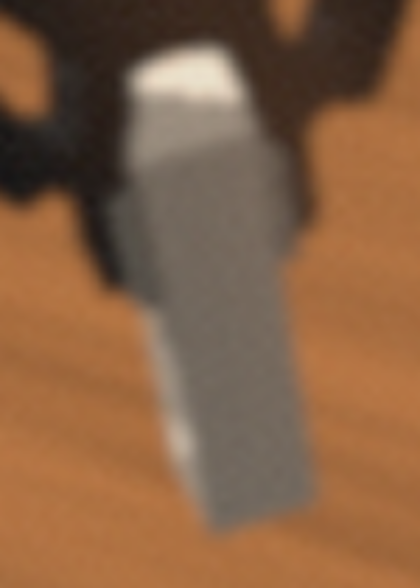

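The hole is on none of tool +x (wrist and scene views), −x or −y (s4, both faces plain). A bright spot near the foot on the narrow +y face (s3c, 180,425) suggests it is there. If so, tilting level with j6 = 0 points it up.

```bash
python3 - <<'E'
from h import *
q=env.current_qpos().copy(); q[5]=0; env.movej(q)
a=np.degrees(q[0])
print(env.current_tool_pos(), env.current_tool_rot())
for r in (.55,.65,.75,.85):
  for z in (.3,.4,.5,.6,.7):
      s=env.inverse_kinematics([r*np.cos(q[0]),r*np.sin(q[0]),z],level(a,90))
      if s is not None: print(r,z,np.round(s,2))
E
```

```text
[ 0.47019869 -0.13483518  0.30615604] [ 8.24699079e-01  5.65570453e-01 -6.80565573e-04 -1.01451444e-03]
0.55 0.5 [-0.54 -0.48  2.46  2.73  0.44 -2.76]
0.55 0.6 [-0.54 -0.59  2.31  2.28  0.23 -2.29]
0.55 0.7 [-0.54 -0.62  2.13  1.26  0.18 -1.25]
0.65 0.5 [-0.49 -0.2   2.27  2.89  0.52 -2.92]
0.65 0.6 [-0.49 -0.32  2.15  2.7   0.29 -2.71]
0.65 0.7 [-0.49 -0.37  1.99  1.96  0.13 -1.96]
0.75 0.6 [-0.46 -0.09  1.96  2.83  0.32 -2.85]
0.75 0.7 [-0.46 -0.15  1.82  2.39  0.14 -2.4 ]
0.85 0.6 [-0.45  0.12  1.75  2.88  0.31 -2.9 ]
0.85 0.7 [-0.45  0.06  1.62  2.53  0.14 -2.53]
```

```bash
python3 - <<'E'
from h import *
q0=env.current_qpos();res=[]
for x in (.35,.45,.55,.65):
 for y in (-.3,-.15,0):
  for z in (.35,.42,.5):
   for h in range(-180,180,15):
      s=env.inverse_kinematics([x,y,z],level(h,90))
      if s is not None:
        d=np.abs(np.array(s)-q0); res.append((d.max()+.3*d.sum(),x,y,z,h,np.round(s,2)))
res.sort(key=lambda t:t[0])
for t in res[:12]: print(t)
E
```

```text
(np.float64(3.3887235104055247), 0.65, 0, 0.5, 45, array([-0.54,  0.1 ,  1.99,  1.7 ,  1.36, -2.11]))
(np.float64(3.39879564211562), 0.65, 0, 0.5, 60, array([-0.55,  0.24,  1.82,  1.56,  1.6 , -2.07]))
(np.float64(3.4512382400478363), 0.65, -0.15, 0.5, 30, array([-0.74,  0.11,  1.98,  1.73,  1.31, -2.11]))
(np.float64(3.4588480952168497), 0.65, -0.15, 0.5, 45, array([-0.76,  0.25,  1.81,  1.58,  1.55, -2.06]))
(np.float64(3.4597424574148197), 0.55, 0, 0.5, 60, array([-0.66,  0.08,  2.02,  1.5 ,  1.69, -2.1 ]))
(np.float64(3.4757035304565633), 0.55, 0, 0.5, 45, array([-0.67, -0.09,  2.18,  1.63,  1.47, -2.1 ]))
(np.float64(3.4842709252124138), 0.65, 0, 0.5, 75, array([-0.53,  0.39,  1.63,  1.45,  1.82, -2.03]))
(np.float64(3.4892483917236827), 0.55, 0, 0.5, 75, array([-0.63,  0.22,  1.85,  1.39,  1.89, -2.1 ]))
(np.float64(3.513882955799481), 0.65, -0.3, 0.5, 30, array([-0.93,  0.3 ,  1.75,  1.63,  1.46, -2.05]))
(np.float64(3.5222863876168935), 0.55, -0.15, 0.5, 45, array([-0.9 ,  0.11,  1.98,  1.51,  1.67, -2.09]))
(np.float64(3.5264627278782754), 0.55, -0.15, 0.5, 30, array([-0.9 , -0.04,  2.14,  1.64,  1.45, -2.1 ]))
(np.float64(3.5324755284230225), 0.65, -0.3, 0.5, 15, array([-0.89,  0.17,  1.92,  1.79,  1.21, -2.12]))
```

```bash
python3 - <<'E'
from h import *
p=np.array(env.current_tool_pos())
try: env.line_to([p[0],p[1],.42],v=.15)
except env.Unreachable as e: print("unreach",e)
env.move_pose([.55,-.15,.45],level(45,90)); env.wait(.3)
print(env.current_tool_pos(),R.from_quat(env.current_tool_rot()).as_matrix().round(3),env.current_qpos().round(2),env.current_grip_width(),env.current_time())
for n in("scene","top"): cv2.imwrite(f"pics/{n}5.png",cv2.resize(env.camera(n),None,fx=1.5,fy=1.5,interpolation=cv2.INTER_CUBIC))
E
```

```text
[ 0.55005472 -0.14972689  0.45012147] [[-0.708 -0.     0.707]
 [ 0.707  0.     0.708]
 [-0.     1.    -0.   ]] [-0.9   0.18  2.01  1.5   1.67 -2.2 ] 0.029162455955185483 15.3417
```

View pics/scene5.png

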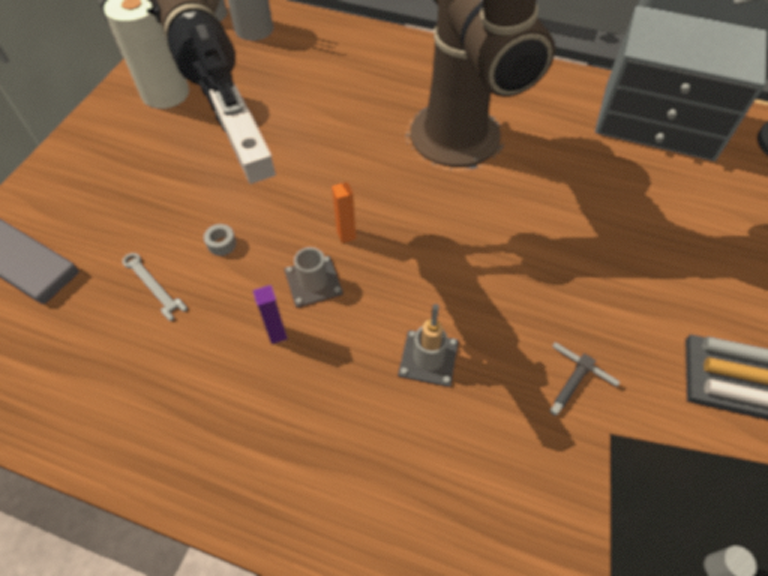

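View pics/top5.png

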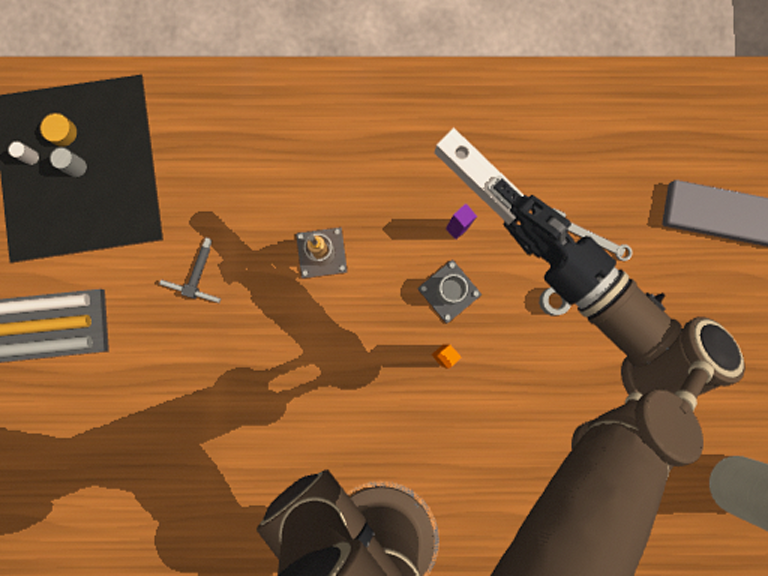

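The hole is visible on the upper face of the level bar, at scene (249,142) and top (461,152). Cups, scraper, key, bush and wrench show at their starting pixels, where the arm doesn't cover them. I'll run one stillness check and hand in.

```bash
python3 - <<'E'
from h import *
env.wait(.5); print(np.abs(env.current_qvel()).max(),env.current_grip_width(),env.current_ft_force(),env.current_tool_pos(),env.current_time())
cv2.imwrite("pics/top6.png",cv2.resize(env.camera("top")[70:190,270:430],None,fx=4,fy=4,interpolation=cv2.INTER_CUBIC))
env.finish_job()
E
```

```text
0.0019497360445648762 0.029246939001118116 [-0.22978203 -0.29110239 -2.28807105] [ 0.54999163 -0.15000224  0.4499831 ] 15.9417
the job is handed in; nothing more can be done
```

View pics/top6.png

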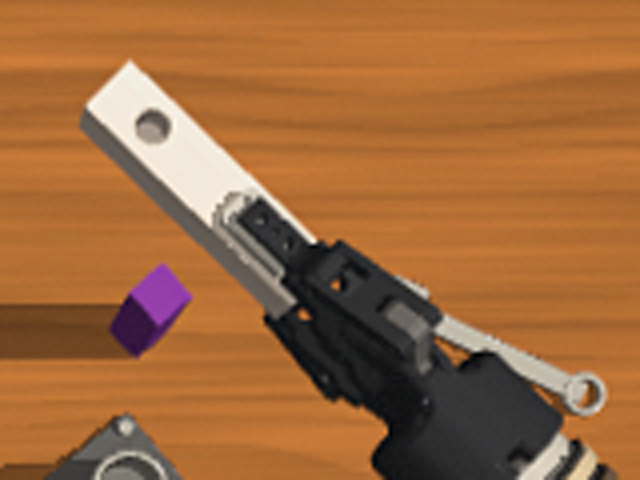

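The job is handed in. The bar is held level in the gripper with its blind hole facing straight up, about 45 cm above the bench.

- **What I did:** I gripped the aluminium bar in the cup, not the free-standing purple or orange blocks, and drew it straight up. Turning it in view of the scene camera left only one face that could carry the hole. I then tilted the tool level with that face up.
- **Last checks:** The hole shows on the upper face in both the scene and top pictures. The tool axis is level to about 0.001. Grip width is a steady 29.2 mm at a commanded 90 N. The wrist reads about 2.3 N down, in line with the bar's weight. The joints were practically still, and the clock stood at about 16 s.
- **Bystanders:** In the scene picture all four still stand at their starting pixels. I judged this by eye and did not measure it.
- **Disagreement:** The bar's yaw came out at about 47° from the top camera, 40° from the scene camera and 43° from the wrist camera. I used 44.5° and the jaws seated squarely on the faces. No check failed.

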